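# Walk the vial block round to its fence

### The arm

A 6-joint arm with a two-finger parallel gripper is mounted at the origin on the work surface. World frame = base frame: x ahead of the robot, y to its left, z up, the work surface at z = 0. Lengths are in m, angles in rad, forces in N, time in s.
With the tool pointing down it reaches from about 0.35 to 0.775 m from the base axis. Payload 7.3 kg.
Tool frame: the origin (TCP) lies at the very end of the fingers, on their centre line; the grasp point (between the pads) lies 19 mm behind it (pinch_z is the distance from the TCP to the grasp point, in m); z points along the fingers, y is the line along which they close (so a half turn about z gives the same grasp; the last joint's range is limited). The gripper opens to 92 mm and grips with 3 to 60 N. Pads are 19 mm wide; open, the fingers measure 130 mm over their backs; the gripper's body (75 mm by 190 mm) begins 47 mm behind the grasp point.
Start: joints at [1.19, 0.342, 1.524, -0, 1.275, -0.146], TCP at [0.122, 0.511, 0.227] pointing down, gripper open.
Joint ranges: [-2.53, 2.53], [-0.77, 2.02], [0.04, 2.7], [-1, 4.14], [0.28, 2.66], [-3.11, 3.11]. Speed limits (rad/s): [2.57, 2.57, 3.14, 3.14, 3.14, 3.14].

### API

Orientations are given as [roll, pitch, yaw] about the fixed x, y, z axes, in that order (R = Rz(yaw) Ry(pitch) Rx(roll)).
In Python, from cell import * gives the robot as it stands.
- The arm moves only by the tool arm_command, never from a script. Its arguments are lists of equal length, an entry for each row: "fingers": the gripper command: -1 is fully open, 1 is shut, values between are in proportion; "travel": the shift along the tool's x, y, z in m, a list of three; "dr": the turn, a rotation vector about the tool's x, y, z in degrees, a list of three. In form: {"fingers": [fingers, ...], "travel": [[x, y, z], ...], "dr": [[wx, wy, wz], ...]}. A call has 1 to 8 rows; each row is the pose to reach, as a shift and turn from the pose commanded when the call began, along the tool's axes at that moment; what a row does not reach only later rows make up. A row lasts 1/12 s, in which the tool goes at most 41.7 mm and 7.16 degrees, less where a joint would pass 70% of its speed; a pose out of reach is approached as far as the arm can. A call with a gripper value outside its range is refused whole. The fingers move at their own pace and stop on an object; "squeeze" is the grip in N (left out, the last holds). Time passes only in rows, so rows that repeat a pose let the fingers close. It gives the time, the measured TCP pose, the force, the opening and the grip force at its end, in the units of the state.
- observe(): the state, without advancing time (a new reading comes with each control period).
- read_camera(name): name is "side" or "top"; returns a dict with "color" (400x640x3 uint8, blue, green, red), "z_map" (400x640 float32, m along the optical axis (not along the pixel's ray), 0 where there is no reading), "fx", "fy", "cx", "cy" (pixels), "R" (3x3) and "t" (3): a world point X has camera coordinates R X + t. Camera axes: x right, y down, z forward; pixel columns grow to the right and rows downward; lengths in m; the calibration is good to about 2 mm. A picture is of the moment at which its call begins.
- hand_in(): hands the job in; it is judged then, once.
The state is a dict: "time": time; "qpos": joint angles; "qvel": joint speeds; "joint_efforts": joint torques, N m; "tool_pos": TCP position; "tool_rot": TCP orientation; "contact_force": force on the tool from outside, world axes, zero at the start; "torque": the same for the moment, N m; "opening": finger opening in m; "grip_force": force on a finger pad.
Only numpy, scipy, OpenCV 4.12 (cv2) and the standard library are available. Lean on these libraries where they do the work, as an engineer would, in place of code of your own. Each camera call takes 0.05 s, during which the arm holds its last target. There are 200 camera calls.

### The job

The heavy aluminium vial block stands askew in front of the steel fence. With the fingertips, push it round and along by its corners and sides until the long side away from its row of vials lies flat against the fence, centred in front of the black sensor housing, then leave it. Do not lift or tip the block, do not touch its vials, and leave everything else where it stands.

Things in the scene. Friction and masses are not known exactly. Their poses are not given: they have to be found in the camera images.
- block: Loose drilled aluminium block, 90 (x) by 112 (y) by 40 mm high, about 0.9 kg; slides without tipping when pushed low; too wide to grasp. Origin: centre of underside, z up. Its +x side is the plain long side to face the fence; a row of vials lines the opposite side. It starts turned 43 to 86 degrees anticlockwise seen from above, its centre 115 to 135 mm from the fence face: finger room all round.
- front_left (a point): Lower corner of the block at the left end (+y) of its plain long side.
- front_right (a point): Lower corner of the block at the right end (-y) of its plain long side.
- block_vials: The row of five short vial tops with blue caps fixed in the block, 16 mm across, standing up from its top (40 mm) to 60 mm above the table, centred 28 mm from the block's centre towards -x (17 mm in from that side), spaced 20 mm along y. Origin coincides with the block's. Not to be touched.
- fence: Fixed dark steel bar, 240 mm long (y), 16 thick, 30 high; black sensor housing (36 wide, 54 high) behind its middle. Origin: foot of the flat face that looks to the robot, mid length. +x points away from the robot through the bar; the block stands on the -x side. When home, the block's axes are parallel to the fence's and its centre is at x = -45 mm, y = 0 in this frame.
- vial_a: Loose standing glass sample vial with blue cap, 24 mm across, 57 mm tall, left of the fence. Origin: centre of the underside. Bystander.
- vial_b: Another vial of the same kind, right of the fence. Bystander.
- tray_a: White vial tray 86 x 128 mm, 36 mm high with vials to 56 mm, on the left of the table. Origin: centre of the underside. Bystander.
- tray_b: White vial tray of the same kind, on the right. Bystander.
- buffer: Amber bottle 60 mm across, 130 mm tall, at the right, level with the fence. Origin: centre of the underside. Bystander.
- cap_tub: White bowl 70 mm across, 50 mm high, at the left front. Origin: centre of the underside. Bystander.
- driver: Screwdriver 170 mm long, lying at the right front. Origin: under its middle. Bystander.
There are look-alikes about, which are no part of the job. There is more than one size of the fence; the job needs the larger.

How it is judged:
At the end, for the whole second after the job is handed in: Both lower corners of the block's plain long side are within 5 mm of the fence face (so it is square within 0.045 rad), its centre is within 14 mm of the fence's middle, and it stands level on the table at rest (x of each of front_left, front_right in the frame of fence above -0.005 m and angle between the x axis of block and the x axis of fence, either way round below 0.045 rad and y of block in the frame of fence between -0.014 and 0.014 m and angle between block's own z axis and vertical below 0.03 rad and height (world z) of block below 0.004 m and linear speed of block below 0.01 m/s); the robot touches nothing.
It fails at once if the block is lifted off the table (height (world z) of block above 0.008 m).
It fails at once if the block is tipped (angle between block's own z axis and vertical above 0.12 rad).
It fails at once if the block's vials are touched (contact force between block_vials and anything else above 1.5 N).
It fails at once if another thing on the table is moved over 12 mm (distance of any of vial_a, vial_b, tray_a, tray_b, buffer, cap_tub, driver from where it was at the start of the episode above 0.012 m).
It also fails if it takes over 72 s, if anything falls off the work surface, if the arm or the gripper's body presses on something with over 40 N, if the wrist force passes 120 N, or if a joint passes its speed limit or range.

## Working session

There is one attempt and no reset: what is moved stays moved. The work goes in short steps, Python scripts to look and compute and a tool call to move; the robot and the scene stay as the last step left them, time stands still between calls to the robot, and variables do not carry over. Pictures are saved under pics/ and viewed, at most 10 in all, crops included, and the job is handed in when it is done.

Besides the shell and the picture viewer there is one more tool, called after "Call:" by a JSON object that holds its "op" and its "data". arm_command: Moves the arm, as the interface text tells. Its arguments: {"type":"object","properties":{"fingers":{"type":"array","items":{"type":"number"}},"travel":{"type":"array","items":{"type":"array","items":{"type":"number"}}},"dr":{"type":"array","items":{"type":"array","items":{"type":"number"}}},"squeeze":{"type":"number"}},"required":["fingers","travel","dr"]}

```bash
mkdir -p pics; ls; python3 - <<'E'
from cell import *
import cv2
s=observe();print(s)
for n in("top","side"):
    c=read_camera(n);cv2.imwrite(f"pics/{n}0.png",c["color"]);print(n,c["fx"],c["fy"],c["cx"],c["cy"],c["R"],c["t"])
E
```

```text
pics
{'time': 0.0, 'qpos': array([ 1.18999523e+00,  3.42723818e-01,  1.52503444e+00,  2.65141588e-05,
        1.27540615e+00, -1.46033822e-01]), 'qvel': array([-0.00030794,  0.0014723 ,  0.00094411,  0.00062266, -0.00162355,
       -0.00229873]), 'joint_efforts': array([ 1.42017914e-03, -4.31245959e+01, -2.44210839e+01,  7.17996550e-02,
        5.60716668e-02, -1.13749738e-04]), 'tool_pos': array([0.12195481, 0.5102102 , 0.22603832]), 'tool_rot': array([-3.14004131e+00, -2.53799040e-04,  2.90681744e+00]), 'contact_force': array([-0.6200636 , -0.02374642,  0.21237427]), 'torque': array([-0.01869104,  0.00135025,  0.01131775]), 'grip_force': 0.0, 'opening': 0.0922006860573526}
top 452.5229409843187 452.5229409843187 318.48355348922536 197.3519454368486 [[ 0.01449207 -0.99961314  0.02373932]
 [-0.99293893 -0.0171828  -0.11737562]
 [ 0.11773812 -0.02187068 -0.99280381]] [-0.02253611  0.54868187  1.17941685]
side 449.9188725910112 449.9188725910112 317.6901189160848 198.6397495094919 [[-0.97097729 -0.23848797  0.01807184]
 [-0.16343505  0.60644203 -0.77814976]
 [ 0.17461984 -0.75851932 -0.62781873]] [0.5422786  0.14701466 1.00798859]
```

View pics/top0.png

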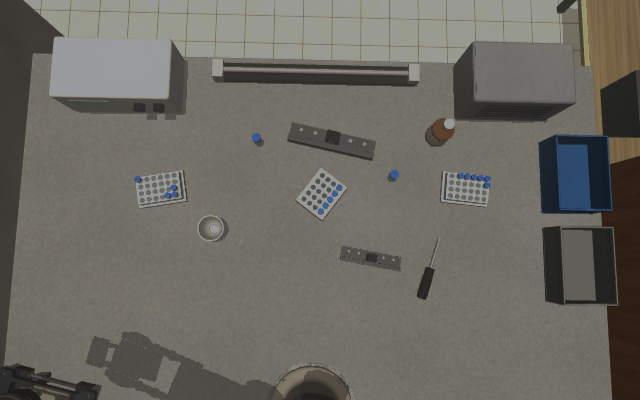

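View pics/side0.png

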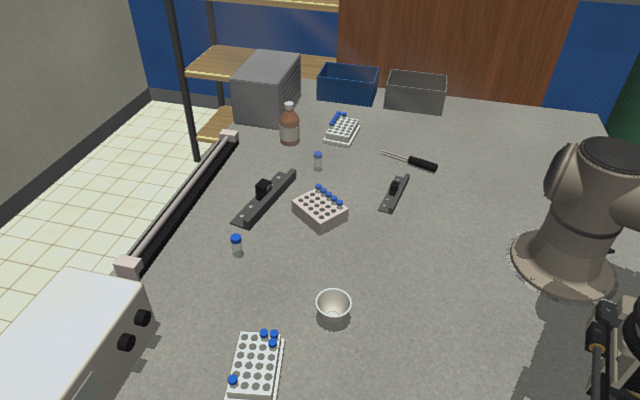

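The top view shows two fences. The large one is at about (332,141), spanning columns 288–376, with a dark housing at (333,137). The small one is at (371,258), spanning columns 340–401. The block is at (321,194), with blue vials along its lower-right side from (341,187) to (320,212). The large bar is the longer of the two and stands beyond the block, so it fits the description. I'll measure its length and check it in a crop.

```bash
cat > h.py <<'E'
from cell import *
import cv2, numpy as np
def cloud(c):
    v,u=np.indices(c["z_map"].shape); z=c["z_map"]
    P=np.stack([(u-c["cx"])/c["fx"]*z,(v-c["cy"])/c["fy"]*z,z],-1)
    W=(P-c["t"])@c["R"]; W[z==0]=np.nan; return W
def onplane(c,uv,h):
    uv=np.atleast_2d(uv).astype(float)
    d=np.c_[(uv[:,0]-c["cx"])/c["fx"],(uv[:,1]-c["cy"])/c["fy"],np.ones(len(uv))]@c["R"]
    o=-c["R"].T@c["t"]; return o+d*((h-o[2])/d[:,2])[:,None]
def comp(mask,seed):
    n,l,st,ce=cv2.connectedComponentsWithStats(mask.astype(np.uint8))
    i=1+np.argmin(np.hypot(*(ce[1:]-seed).T)+1000*(st[1:,4]<15)); return l==i
def rect(c,m,h):
    cn=max(cv2.findContours(m.astype(np.uint8),cv2.RETR_EXTERNAL,cv2.CHAIN_APPROX_NONE)[0],key=cv2.contourArea)
    P=onplane(c,cn[:,0],h)[:,:2]
    (x,y),(w,hh),a=cv2.minAreaRect((P*1000).astype(np.float32))
    if w<hh: w,hh,a=hh,w,a+90
    return np.array([x,y]),w,hh,a   # mm; a = angle of long axis, deg
def blue(c):
    return cv2.inRange(cv2.cvtColor(c["color"],cv2.COLOR_BGR2HSV),(100,120,60),(130,255,255))>0
E
python3 - <<'E'
from h import *
c=read_camera("top");W=cloud(c);z=W[...,2]
print("table z",np.nanmedian(z[200:300,200:300]), "fence top z",np.nanmedian(z[150:153,345:352]),"block",np.nanmedian(z[190:198,310:325]), "small",z[262,385])
for n,seed,h,lo,hi in(("fence",(332,143),.03,.018,.037),("small",(371,259),.02,.01,.04),("block",(321,194),.04,.025,.07)):
    m=(z>lo)&(z<hi); m=comp(m,seed); print(n,m.sum(),rect(c,m,h))
b=blue(c); n,l,st,ce=cv2.connectedComponentsWithStats(b.astype(np.uint8))
for i in range(1,n):
    if st[i,4]>8 : print("blue",ce[i],st[i,4],onplane(c,ce[i],.058)[0].round(4))
cv2.imwrite("pics/crop0.png",cv2.resize(c["color"][110:280,270:420],None,fx=3.5,fy=3.5,interpolation=2))
E
```

```text
table z 0.001128334026227151 fence top z 0.03063632828008786 block 0.041155027308328616 small 0.004907894420983608
fence 597 (array([690.11035156, -43.69992065]), 239.07720947265625, 21.594619750976562, 77.95418548583984)
small 319 (array([ 385.77651978, -155.5513916 ]), 163.7472381591797, 31.22700309753418, 79.60022735595703)
block 1416 (array([558.56274414, -20.12249756]), 113.0301742553711, 90.09678649902344, 143.00458908081055)
blue [255.74545455 137.        ] 55 [0.7044 0.1557 0.058 ]
blue [575.33831058 175.98506826] 2344 [ 0.6153 -0.6991  0.058 ]
blue [394.07017544 174.01754386] 57 [ 0.6116 -0.2126  0.058 ]
blue [460.56521739 175.17391304] 23 [ 0.6118 -0.39    0.058 ]
blue [467.09090909 175.90909091] 22 [ 0.6102 -0.4074  0.058 ]
blue [473.85714286 176.80952381] 21 [ 0.6081 -0.4255  0.058 ]
blue [480.5        177.27272727] 22 [ 0.6072 -0.4432  0.058 ]
blue [136.875      178.83333333] 24 [0.5864 0.4614 0.058 ]
blue [487.2173913  178.08695652] 23 [ 0.6053 -0.4612  0.058 ]
blue [486.85714286 184.80952381] 21 [ 0.5872 -0.4597  0.058 ]
blue [173. 187.] 21 [0.5666 0.3667 0.058 ]
blue [339. 187.] 21 [ 0.5743 -0.0669  0.058 ]
blue [334.09090909 192.90909091] 22 [ 0.5584 -0.0541  0.058 ]
blue [166.90909091 194.90909091] 22 [0.5455 0.3814 0.058 ]
blue [173.7826087  193.91304348] 23 [0.5485 0.3638 0.058 ]
blue [329.80952381 198.85714286] 21 [ 0.5425 -0.043   0.058 ]
blue [325.09090909 204.90909091] 22 [ 0.5263 -0.0308  0.058 ]
blue [320.14285714 210.80952381] 21 [ 0.5106 -0.0181  0.058 ]
```

View pics/crop0.png

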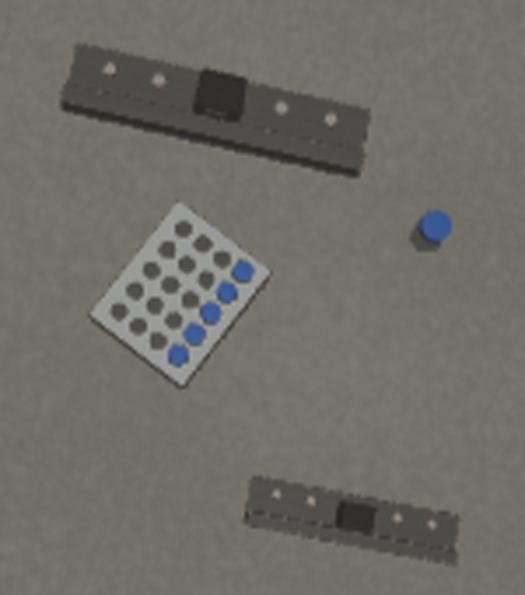

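The crop confirms it. The large fence has its housing at crop (220,93) and measures 239 mm long, against about 164 mm for the small one, and its front is 30 mm high. The block's top measures 113×90 mm and its vials face lower right. Next I'll fit the fence face and set up a fence frame.

```bash
cat >> h.py <<'E'
def measure_fence():
    c=read_camera("top");W=cloud(c);z=W[...,2]
    m=comp((z>.018)&(z<.037),(332,143)); ctr,w,hh,a=rect(c,m&(z>.026),.03)
    m2=cv2.dilate(m.astype(np.uint8),np.ones((9,9)))>0
    f=W[m2&(z>.008)&(z<.024)][:,:2]*1000
    xf=np.array([np.sin(np.radians(a)),-np.cos(np.radians(a))])
    d=(f-ctr)@xf
    return ctr,w,hh,a,xf,np.sort(d)
def frame():
    d=np.load("fence.npy"); o=d[:2]; a=d[2]
    xf=np.array([np.cos(a),np.sin(a)]); return o,xf,np.array([-xf[1],xf[0]])
def tof(p): o,x,y=frame(); p=np.asarray(p)-o; return np.array([p@x,p@y])
def tool():
    s=observe(); p=tof(s["tool_pos"][:2]*1000)
    print("t %.2f tool f(mm) %s z %.1f yaw_f %.2f deg F %s open %.3f"%(s["time"],p.round(1),s["tool_pos"][2]*1000,np.degrees(s["tool_rot"][2]-np.load("fence.npy")[2])%360,s["contact_force"].round(1),s["opening"]))
def block(name=None):
    c=read_camera("top");W=cloud(c);z=W[...,2]
    o,xf,yf=frame(); g=(W[...,:2]*1000-o); X=g@xf; Y=g@yf
    hsv=cv2.cvtColor(c["color"],cv2.COLOR_BGR2HSV)
    m=(z>.034)&(z<.066)&(X<3)&(X>-230)&(abs(Y)<130)
    m=cv2.morphologyEx(m.astype(np.uint8),cv2.MORPH_OPEN,np.ones((3,3)))>0
    seed=np.load("seed.npy"); m=comp(m,seed)
    tp=m&(z<.046); 
    if tp.sum()<200: print("occluded",tp.sum()); tp=m
    cn=np.argwhere(m)[:,::-1].mean(0); np.save("seed.npy",cn)
    ctr,w,hh,a=rect(c,m,.04)
    b=blue(c)&(cv2.dilate(m.astype(np.uint8),np.ones((7,7)))>0)
    v=onplane(c,np.argwhere(b)[:,::-1],.058)[:,:2]*1000
    vc=tof(v.mean(0)); C=tof(ctr); af=a-90-np.degrees(np.load("fence.npy")[2])
    # yaw of +x modulo 180, chosen away from the vials
    e=np.array([np.cos(np.radians(af)),np.sin(np.radians(af))])
    if (C-vc)@e<0: af+=180;e=-e
    af=(af+180)%360-180; n=np.array([-e[1],e[0]])
    print("block C %s yaw %.1f size %.1f %.1f  vial offs (%.1f %.1f) n %d"%(C.round(1),af,w,hh,(vc-C)@e,(vc-C)@n,m.sum()))
    for k,(i,j) in dict(FL=(45,56),FR=(45,-56),BL=(-45,56),BR=(-45,-56)).items(): print(k,(C+i*e+j*n).round(1),end=" ")
    print()
    if name: cv2.imwrite("pics/%s.png"%name,cv2.resize(c["color"][100:260,240:440],None,fx=3,fy=3))
E
python3 - <<'E'
from h import *
ctr,w,hh,a,xf,d=measure_fence()
print(ctr,w,hh,a,len(d),np.percentile(d,[0,10,25,50,75,90,100]))
c=read_camera("top");W=cloud(c);g=(W[150-40:180,:,:]-np.r_[ctr/1000,0]);
# height profile through x for 3 columns
for u in(300,318,350,366):
  print(u,[(round(float((W[v,u,:2]*1000-ctr)@xf),1),round(float(W[v,u,2]*1000),1)) for v in range(120,165) if W[v,u,2]>.004])
# housing
z=W[...,2];m=comp((z>.045)&(z<.06),(333,137));print("housing",m.sum(),rect(c,m,.054),m.sum())
E
```

```text
[691.06610107 -43.90805054] 239.07127380371094 19.59688949584961 77.88388061523438 262 [-18.90625069  -8.68499609  -8.03499113  13.94699421  20.5262083
  23.99352593  26.58863225]
300 [(46.4, 8.0), (43.4, 8.9), (40.8, 8.4), (38.8, 5.4), (35.5, 7.1), (31.6, 11.4), (27.7, 15.9), (26.1, 11.5), (25.2, 4.1), (21.2, 8.9), (16.1, 7.4), (13.6, 6.4), (3.9, 34.5), (1.9, 31.7), (-1.2, 33.1), (-3.1, 30.0), (-6.1, 31.2), (-9.1, 32.3), (-9.4, 22.2), (-8.4, 5.9), (-38.7, 6.0)]
318 [(47.1, 7.0), (44.0, 8.4), (38.8, 7.1), (34.5, 12.8), (33.5, 6.0), (30.1, 8.2), (28.3, 4.7), (24.3, 9.4), (22.1, 7.2), (19.9, 4.9), (16.6, 6.8), (14.4, 4.8), (2.4, 31.4), (0.0, 30.0), (-2.5, 28.9), (-5.6, 30.8), (-7.4, 26.7), (-8.0, 17.9), (-8.5, 8.0), (-16.3, 6.2), (-22.1, 7.6), (-24.2, 4.3), (-52.4, 8.0)]
350 [(90.1, 7.0), (82.3, 4.9), (45.5, 6.6), (42.0, 9.1), (40.0, 6.3), (37.1, 7.0), (33.2, 10.9), (29.4, 15.1), (28.0, 9.8), (26.6, 4.4), (21.9, 11.9), (20.2, 7.8), (17.5, 7.6), (15.0, 6.6), (7.5, 25.6), (4.6, 26.3), (0.4, 32.6), (-1.6, 29.8), (-5.5, 34.6), (-7.6, 32.0), (-7.8, 21.4), (-7.9, 10.1), (-17.7, 4.9)]
366 [(83.6, 7.0), (47.2, 7.4), (40.4, 12.0), (39.5, 5.1), (36.1, 7.2), (33.5, 6.7), (30.4, 7.8), (28.2, 5.6), (24.2, 10.5), (20.9, 12.7), (19.9, 5.7), (17.0, 6.1), (13.9, 7.5), (4.9, 32.8), (3.0, 29.5), (0.1, 30.5), (-2.1, 28.2), (-5.0, 29.3), (-7.4, 27.9), (-8.5, 20.7), (-8.9, 10.9), (-10.4, 5.2), (-13.2, 5.5), (-15.8, 4.8)]
housing 152 (array([711.08074951, -48.17854309]), 35.08698272705078, 33.854278564453125, 77.01181030273438) 152
```

```bash
python3 - <<'E'
from h import *
a=np.radians(77.9-90); xf=np.array([np.cos(a),np.sin(a)]); o=np.array([691.07,-43.91])-8.3*xf
np.save("fence.npy",np.r_[o,a]); np.save("seed.npy",[321,194]); print(o)
tool(); block()
E
```

```text
[682.95439913 -42.17016593]
t 0.25 tool f(mm) [-664.3  422.8] z 226.4 yaw_f 178.65 deg F [ 0.6 -0.4  0.1] open 0.092
block C [-125.8   -4.6] yaw 65.1 size 112.1 89.9  vial offs (-27.8 -0.2) n 1406
FL [-157.6   59.8] FR [-56.   12.6] BL [-195.5  -21.8] BR [-93.9 -69. ]
```

Call:
{"op": "arm_command", "data": {"fingers": [1,1,1,1,1,1,1,1], "travel": [[-0.03,-0.02,0],[-0.06,-0.044,0],[-0.09,-0.066,0],[-0.12,-0.088,0],[-0.15,-0.11,0],[-0.18,-0.132,0],[-0.21,-0.154,0],[-0.23,-0.168,0]], "dr": [[0,0,-1.35],[0,0,-1.35],[0,0,-1.35],[0,0,-1.35],[0,0,-1.35],[0,0,-1.35],[0,0,-1.35],[0,0,-1.35]]}}

```text
time: 0.97
tool_pos: [0.3082, 0.2914, 0.2269]
tool_rot: [-3.141, 0.001, 2.929]
contact_force: [0.2, 0.4, 0.1]
opening: 0.043
grip_force: 0.0
```

```bash
python3 -c "
from h import *
tool();print(observe()['qpos'])"
```

```text
t 0.97 tool f(mm) [-436.4  247.6] z 226.9 yaw_f 179.93 deg F [0.2 0.4 0.1] open 0.043
[ 5.76868299e-01  1.55938903e-01  1.77712719e+00 -7.68362878e-04
  1.20808723e+00 -7.81262866e-01]
```

Call:
{"op": "arm_command", "data": {"fingers": [1,1,1,1,1,1,1,1], "travel": [[-0.034,-0.024,0],[-0.068,-0.047,0],[-0.102,-0.071,0],[-0.136,-0.095,0.03],[-0.17,-0.119,0.06],[-0.204,-0.142,0.09],[-0.236,-0.165,0.12],[-0.236,-0.165,0.15]], "dr": [[0,0,0],[0,0,0],[0,0,0],[0,0,0],[0,0,0],[0,0,0],[0,0,0],[0,0,0]]}}

```text
time: 1.63
tool_pos: [0.5007, 0.0868, 0.0927]
tool_rot: [3.141, 0.006, 2.929]
contact_force: [2.0, 0.4, 0.6]
opening: 0.0009
grip_force: 0.0
```

```bash
python3 -c "
from h import *
tool();block('a1');tool()"
```

```text
t 1.63 tool f(mm) [-205.3   87.9] z 92.7 yaw_f 179.91 deg F [2.  0.4 0.6] open 0.001
block C [-125.7   -4.8] yaw 65.1 size 111.9 90.1  vial offs (-27.8 -3.0) n 1120
FL [-157.6   59.6] FR [-56.   12.5] BL [-195.5  -22. ] BR [-93.9 -69.1] 
t 1.68 tool f(mm) [-207.7   85.5] z 84.1 yaw_f 179.82 deg F [-0.5 -3.2 -5.7] open 0.001
```

View pics/a1.png

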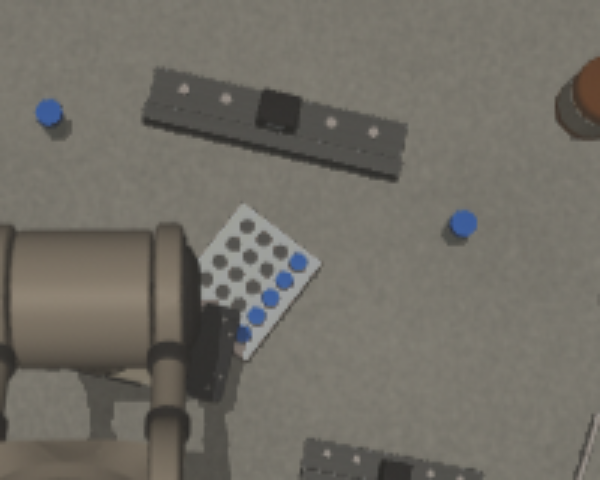

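The arm hides the lower-left of the block, around (200,300) in the crop, but the estimate held at yaw 65.1°. The block's far right edge and the fence are clear. Descending now.

Call:
{"op": "arm_command", "data": {"fingers": [1,1,1,1], "travel": [[0,0,0.02],[0,0,0.04],[0,0,0.06],[0,0,0.06]], "dr": [[0,0,0],[0,0,0],[0,0,0],[0,0,0]]}}

```text
time: 2.02
tool_pos: [0.4946, 0.0891, 0.0289]
tool_rot: [-3.14, -0.007, 2.93]
contact_force: [-1.3, 0.3, 0.3]
opening: 0.0006
grip_force: 0.0
```

```bash
python3 -c "
from h import *
tool()"
```

```text
t 2.02 tool f(mm) [-211.7   88.9] z 28.9 yaw_f 179.98 deg F [-1.3  0.3  0.3] open 0.001
```

Call:
{"op": "arm_command", "data": {"fingers": [1,1,1,1,1,1,1,1], "travel": [[0,0,0.014],[-0.018,-0.008,0.014],[-0.034,-0.016,0.014],[-0.041,-0.019,0.014],[-0.047,-0.022,0.014],[-0.053,-0.025,0.014],[-0.059,-0.028,0.014],[-0.064,-0.031,0.014]], "dr": [[0,0,0],[0,0,0],[0,0,0],[0,0,0],[0,0,0],[0,0,0],[0,0,0],[0,0,0]]}}

```text
time: 2.68
tool_pos: [0.5527, 0.0467, 0.019]
tool_rot: [3.14, -0.001, 2.93]
contact_force: [-2.1, 4.9, 2.7]
opening: 0.0004
grip_force: 2.7
```

```bash
python3 -c "
from h import *
tool();block()"
```

```text
t 2.68 tool f(mm) [-146.    59.6] z 19.0 yaw_f 180.00 deg F [-2.1  4.9  2.7] open 0.000
block C [-98.7 -31.2] yaw 144.5 size 90.2 79.9  vial offs (-5.1 27.6) n 569
FL [-167.8  -50.7] FR [-102.8   40.5] BL [ -94.6 -102.9] BR [-29.5 -11.8]
```

```bash
cat >> h.py <<'E'
def block2(name=None):
    o,xf,yf=frame(); pts=[];vs=[]
    for n in("top","side"):
        c=read_camera(n);W=cloud(c);z=W[...,2];g=W[...,:2]*1000-o;X=g@xf;Y=g@yf
        roi=(X<12)&(X>-230)&(abs(Y)<110)
        hsv=cv2.cvtColor(c["color"],cv2.COLOR_BGR2HSV)
        m=(roi&(z>.034)&(z<.047)&(hsv[...,2]>105)&(hsv[...,1]<60)).astype(np.uint8)
        m=cv2.morphologyEx(m,cv2.MORPH_CLOSE,np.ones((5,5)));m=cv2.morphologyEx(m,cv2.MORPH_OPEN,np.ones((3,3)))
        k,l,st,_=cv2.connectedComponentsWithStats(m)
        if k>1:
            i=1+st[1:,4].argmax(); P=onplane(c,np.argwhere(l==i)[:,::-1],.04)[:,:2]*1000-o
            P=np.c_[P@xf,P@yf]; pts.append(P); r=cv2.minAreaRect(P.astype(np.float32)); print(n,len(P),np.round(r[0],1),np.round(r[1],1),round(r[2],1))
        b=(blue(c)&roi&(z>.045)).astype(np.uint8); k,l,st,ce=cv2.connectedComponentsWithStats(b)
        V=[ce[i] for i in range(1,k) if st[i,4]>9]
        if V:
            V=onplane(c,V,.06)[:,:2]*1000-o; V=np.c_[V@xf,V@yf]; print("  vials",V.round(0).tolist()); vs.append(V)
        if name==n or name=="both": cv2.imwrite("pics/%s_%d.png"%(n,int(observe()["time"]*100)),c["color"])
    if pts:
        r=cv2.minAreaRect(np.vstack(pts).astype(np.float32)); print("union",np.round(r[0],1),np.round(r[1],1),round(r[2],1))
E
python3 -c "
from h import *
tool();block2('side')"; ls pics
```

```text
t 2.73 tool f(mm) [-144.8   59. ] z 19.1 yaw_f 179.99 deg F [-1.3  1.5  0.8] open 0.001
top 521 [-96.6 -33. ] [89.2 76.6] 53.6
  vials [[-95.0, -69.0], [-111.0, -57.0], [-127.0, -46.0]]
side 92 [-169.2  -11.3] [49.1 21.9] 82.5
  vials [[-164.0, -17.0]]
union [-116.2  -22.3] [ 87.5 122.4] 57.5
a1.png
crop0.png
side0.png
side_283.png
top0.png
```

Vials from the top view: the end vial is at (-95,-69), with the row along 144°. That puts the block centre near (-111,-23) at yaw about 54°. Next I'll go round to the vial side and push low, near its left end.

Call:
{"op": "arm_command", "data": {"fingers": [1,1,1,1,1,1,1,1], "travel": [[0.02,0.01,0],[0.04,0.018,0],[0.068,-0.02,0],[0.095,-0.055,0],[0.09,-0.09,0],[0.082,-0.125,0],[0.075,-0.139,0],[0.075,-0.139,0]], "dr": [[0,0,0],[0,0,0],[0,0,0],[0,0,0],[0,0,0],[0,0,0],[0,0,0],[0,0,0]]}}

```text
time: 3.5
tool_pos: [0.4516, -0.0778, 0.0189]
tool_rot: [-3.141, 0.003, 2.927]
contact_force: [0.2, -0.5, 0.2]
opening: 0.0002
grip_force: 0.0
```

```bash
python3 -c "
from h import *
tool();block2();block();tool()"
```

```text
t 3.50 tool f(mm) [-218.7  -83.3] z 18.9 yaw_f 179.79 deg F [ 0.2 -0.5  0.2] open 0.000
top 1195 [-110.6  -22.8] [ 89.3 111.4] 54.0
  vials [[-95.0, -69.0], [-111.0, -57.0], [-126.0, -44.0], [-142.0, -31.0], [-158.0, -20.0]]
side 965 [-111.8  -18.4] [ 91.3 119.9] 55.4
  vials [[-131.0, -39.0]]
union [-113.1  -19.1] [ 92.2 120.7] 53.8
block C [-111.2  -22.8] yaw 54.0 size 112.4 90.0  vial offs (-26.7 -10.0) n 1243
FL [-130.1   46.5] FR [-39.5 -19.3] BL [-183.   -26.3] BR [-92.4 -92.1] 
t 3.65 tool f(mm) [-220.9  -79.9] z 18.2 yaw_f 179.99 deg F [-0.4  1.  -0.7] open 0.000
```

Call:
{"op": "arm_command", "data": {"fingers": [1,1,1,1,1,1,1,1], "travel": [[-0.017,0.014,0],[-0.032,0.027,0],[-0.037,0.033,0],[-0.041,0.038,0],[-0.045,0.043,0],[-0.049,0.048,0],[-0.053,0.052,0],[-0.057,0.056,0]], "dr": [[0,0,0],[0,0,0],[0,0,0],[0,0,0],[0,0,0],[0,0,0],[0,0,0],[0,0,0]]}}

```text
time: 4.32
tool_pos: [0.5151, -0.0303, 0.0176]
tool_rot: [-3.141, -0.006, 2.932]
contact_force: [-4.8, -0.4, 3.9]
opening: 0.0005
grip_force: 3.1
```

```bash
python3 -c "
from h import *
tool();block2();block();tool()"
```

```text
t 4.32 tool f(mm) [-166.6  -23.6] z 17.6 yaw_f 180.11 deg F [-4.8 -0.4  3.9] open 0.000
top 278 [-47.8 -19. ] [41.6 79.9] 1.2
side 649 [-85.8  -3.5] [ 71.1 122.1] 38.7
  vials [[-92.0, -55.0]]
union [-85.8  -3.5] [ 71.1 122.1] 38.7
block C [-48.2 -20.2] yaw 0.5 size 77.9 38.8  vial offs (nan nan) n 271
FL [-3.7 36.1] FR [ -2.8 -75.9] BL [-93.7  35.4] BR [-92.8 -76.6] 
t 4.47 tool f(mm) [-165.   -23.6] z 17.7 yaw_f 180.10 deg F [-2.3  0.1 -0.7] open 0.000h.py:50: RuntimeWarning: Mean of empty slice.
  vc=tof(v.mean(0)); C=tof(ctr); af=a-90-np.degrees(np.load("fence.npy")[2])
  ret = um.true_divide(
```

Call:
{"op": "arm_command", "data": {"fingers": [1,1,1,1], "travel": [[0.03,-0.02,0],[0.055,-0.045,0],[0.06,-0.075,0],[0.06,-0.08,0]], "dr": [[0,0,0],[0,0,0],[0,0,0],[0,0,0]]}}

```text
time: 4.8
tool_pos: [0.4405, -0.0994, 0.0182]
tool_rot: [-3.141, -0.0, 2.929]
contact_force: [0.5, -0.2, 0.5]
opening: 0.0005
grip_force: 0.0
```

```bash
python3 -c "
from h import *
tool();block2();tool()"
```

```text
t 4.80 tool f(mm) [-225.1 -106.8] z 18.2 yaw_f 179.93 deg F [ 0.5 -0.2  0.5] open 0.001
top 1311 [-91.4 -14.3] [ 89.2 111.2] 38.4
  vials [[-89.0, -63.0], [-101.0, -47.0], [-113.0, -31.0], [-126.0, -15.0], [-138.0, -0.0]]
side 943 [-93.4  -9.5] [ 90.1 121.7] 38.3
  vials [[-116.0, -26.0]]
union [-93.7  -9.8] [ 90.9 121.7] 38.3
t 4.90 tool f(mm) [-223.  -105.4] z 18.4 yaw_f 179.86 deg F [0.1 0.6 0.1] open 0.000
```

Call:
{"op": "arm_command", "data": {"fingers": [1,1,1,1,1,1,1,1], "travel": [[-0.026,0.035,0],[-0.05,0.07,0],[-0.056,0.081,0],[-0.062,0.085,0],[-0.068,0.089,0],[-0.074,0.093,0],[-0.08,0.096,0],[-0.086,0.099,0]], "dr": [[0,0,0],[0,0,0],[0,0,0],[0,0,0],[0,0,0],[0,0,0],[0,0,0],[0,0,0]]}}

```text
time: 5.57
tool_pos: [0.5454, -0.0176, 0.0175]
tool_rot: [3.142, -0.005, 2.932]
contact_force: [-5.6, 0.5, 4.4]
opening: 0.0005
grip_force: 2.9
```

Call:
{"op": "arm_command", "data": {"fingers": [1,1,1,1,1], "travel": [[0,0,0],[0.025,-0.015,0],[0.05,-0.04,0],[0.07,-0.08,0],[0.07,-0.08,0]], "dr": [[0,0,0],[0,0,0],[0,0,0],[0,0,0],[0,0,0]]}}

```text
time: 5.98
tool_pos: [0.458, -0.0847, 0.0178]
tool_rot: [-3.141, -0.003, 2.928]
contact_force: [1.1, -0.2, -0.7]
opening: 0.0
grip_force: 0.0
```

```bash
python3 -c "
from h import *
tool();block2();tool()"
```

```text
t 5.98 tool f(mm) [-211.   -88.7] z 17.8 yaw_f 179.89 deg F [ 1.1 -0.2 -0.7] open 0.000
top 1299 [-69.1 -11.2] [ 89.4 112. ] 21.9
  vials [[-88.0, -40.0], [-80.0, -58.0], [-95.0, -21.0], [-110.0, 16.0], [-103.0, -3.0]]
side 985 [-70.2  -6.4] [ 90.2 121.3] 22.0
  vials [[-97.0, -16.0]]
union [-70.3  -6.6] [ 90.6 121.5] 22.0
t 6.08 tool f(mm) [-207.6  -86.7] z 18.3 yaw_f 179.83 deg F [ 0.4 -0.6 -0.5] open 0.000
```

Call:
{"op": "arm_command", "data": {"fingers": [1,1,1,1,1,1,1,1], "travel": [[-0.024,0.035,0],[-0.046,0.07,0],[-0.066,0.084,0],[-0.073,0.085,0],[-0.08,0.086,0],[-0.086,0.086,0],[-0.092,0.086,0],[-0.098,0.086,0]], "dr": [[0,0,0],[0,0,0],[0,0,0],[0,0,0],[0,0,0],[0,0,0],[0,0,0],[0,0,0]]}}

```text
time: 6.75
tool_pos: [0.573, -0.0177, 0.0168]
tool_rot: [3.141, -0.008, 2.931]
contact_force: [-6.5, 4.8, 0.4]
opening: 0.0005
grip_force: 3.3
```

Call:
{"op": "arm_command", "data": {"fingers": [1,1,1,1,1], "travel": [[0,0,0],[0.03,-0.01,0],[0.06,-0.04,0],[0.09,-0.08,0],[0.09,-0.08,0]], "dr": [[0,0,0],[0,0,0],[0,0,0],[0,0,0],[0,0,0]]}}

```text
time: 7.17
tool_pos: [0.4664, -0.0799, 0.0178]
tool_rot: [-3.141, -0.004, 2.929]
contact_force: [-0.5, 0.7, -0.8]
opening: 0.0003
grip_force: 0.0
```

```bash
python3 -c "
from h import *
tool();block2();tool()"
```

```text
t 7.17 tool f(mm) [-203.8  -82.2] z 17.8 yaw_f 179.93 deg F [-0.5  0.7 -0.8] open 0.000
top 1318 [-50.7 -14.1] [ 89.5 111.9] 6.5
  vials [[-82.0, 23.0], [-81.0, 4.0], [-78.0, -17.0], [-76.0, -37.0], [-74.0, -57.0]]
side 946 [-51.5  -8.3] [ 92.7 122.5] 6.0
  vials [[-80.0, -10.0]]
union [-51.6  -8.5] [ 92.7 123.1] 6.2
t 7.27 tool f(mm) [-200.2  -81.2] z 18.4 yaw_f 179.80 deg F [-0.2 -0.3 -0.9] open 0.001
```

Call:
{"op": "arm_command", "data": {"fingers": [1,1,1,1,1,1,1,1], "travel": [[-0.03,-0.025,0],[-0.064,-0.033,0],[-0.1,-0.033,0],[-0.128,-0.031,0],[-0.128,-0.019,0],[-0.128,-0.01,0],[-0.128,-0.005,0],[-0.128,0,0]], "dr": [[0,0,0],[0,0,0],[0,0,0],[0,0,0],[0,0,0],[0,0,0],[0,0,0],[0,0,0]]}}

```text
time: 7.93
tool_pos: [0.5954, -0.104, 0.0179]
tool_rot: [-3.141, -0.002, 2.932]
contact_force: [-2.2, -3.4, -1.7]
opening: 0.0006
grip_force: 2.0
```

```bash
python3 -c "
from h import *
tool();block2();tool()"
```

```text
t 7.93 tool f(mm) [-72.6 -78.8] z 17.9 yaw_f 180.08 deg F [-2.2 -3.4 -1.7] open 0.001
top 410 [-50.  20.] [89.1 59.7] 1.4
  vials [[-79.0, 34.0]]
side 854 [-48.7  -4.9] [ 92.5 131.8] 1.6
  vials [[-79.0, 17.0]]
union [-48.7  -4.9] [ 92.5 131.8] 1.6
t 8.03 tool f(mm) [-72.4 -78.2] z 18.0 yaw_f 180.06 deg F [-0.7 -0.7  0.1] open 0.000
```

Call:
{"op": "arm_command", "data": {"fingers": [1,1,1,1,1,1,1,1], "travel": [[0,0.003,0],[0,0.0055,0],[0,0.0055,0],[0,-0.02,0],[0.03,-0.035,0],[0.065,-0.035,0],[0.1,-0.035,0],[0.13,-0.025,0]], "dr": [[0,0,0],[0,0,0],[0,0,0],[0,0,0],[0,0,0],[0,0,0],[0,0,0],[0,0,0]]}}

```text
time: 8.7
tool_pos: [0.4622, -0.1024, 0.0182]
tool_rot: [3.141, 0.0, 2.928]
contact_force: [0.4, -0.1, -0.7]
opening: 0.0003
grip_force: 0.0
```

```bash
python3 -c "
from h import *
tool();block2('top');tool()"
```

```text
t 8.70 tool f(mm) [-203.2 -105.2] z 18.2 yaw_f 179.85 deg F [ 0.4 -0.1 -0.7] open 0.000
top 1338 [-47.9  -1.5] [ 89.4 111.7] 0.2
  vials [[-76.0, 38.0], [-76.0, 18.0], [-76.0, -1.0], [-76.0, -22.0], [-76.0, -41.0]]
side 969 [-48.4   5. ] [ 92.8 123.4] 0.2
  vials [[-77.0, 5.0]]
union [-48.4   4.7] [ 92.8 124. ] 0.1
t 8.80 tool f(mm) [-207. -103.] z 17.8 yaw_f 179.96 deg F [-0.4 -0.3  0.1] open 0.001
```

Block is at (-47.9,-1.5), yaw 0.2°. Final seating push with two half-open fingertips against the vial side, kept low.

Call:
{"op": "arm_command", "data": {"fingers": [0,0,0,0,0,0,0,0], "travel": [[0.01,0.035,0],[0.01,0.07,0],[0,0.102,0],[-0.03,0.102,0],[-0.06,0.102,0],[-0.085,0.102,0],[-0.098,0.102,0],[-0.102,0.102,0]], "dr": [[0,0,0],[0,0,0],[0,0,0],[0,0,0],[0,0,0],[0,0,0],[0,0,0],[0,0,0]]}}

```text
time: 9.47
tool_pos: [0.5835, -0.0228, 0.0176]
tool_rot: [3.141, -0.008, 2.931]
contact_force: [-17.8, 4.0, 12.3]
opening: 0.0449
grip_force: 9.3
```

```bash
python3 -c "
from h import *
tool()"
```

```text
t 9.47 tool f(mm) [-101.3   -1.9] z 17.6 yaw_f 180.01 deg F [-17.8   4.   12.3] open 0.045
```

Call:
{"op": "arm_command", "data": {"fingers": [0,0,0,0], "travel": [[-0.002,0,0],[-0.004,0,0],[-0.004,0,0],[-0.004,0,0]], "dr": [[0,0,0],[0,0,0],[0,0,0],[0,0,0]]}}

```text
time: 9.8
tool_pos: [0.5834, -0.0228, 0.0173]
tool_rot: [3.141, -0.014, 2.931]
contact_force: [-19.2, 3.6, 10.6]
opening: 0.046
grip_force: 9.9
```

Call:
{"op": "arm_command", "data": {"fingers": [0,0,0,0,0,0], "travel": [[0.01,0,0],[0.04,0,0],[0.075,0,0],[0.1,-0.03,0],[0.1,-0.07,0],[0.1,-0.1,0]], "dr": [[0,0,0],[0,0,0],[0,0,0],[0,0,0],[0,0,0],[0,0,0]]}}

```text
time: 10.3
tool_pos: [0.4698, -0.102, 0.0186]
tool_rot: [3.141, 0.001, 2.932]
contact_force: [0.5, -1.0, 0.2]
opening: 0.0458
grip_force: 0.0
```

```bash
python3 -c "
from h import *
tool();block2('both');tool()"; ls pics
```

```text
t 10.30 tool f(mm) [-195.9 -103.2] z 18.6 yaw_f 180.09 deg F [ 0.5 -1.   0.2] open 0.046
top 1278 [-44.4  -1.7] [ 90.1 111.7] 0.2
  vials [[-72.0, 38.0], [-73.0, 19.0], [-73.0, -2.0], [-73.0, -22.0], [-73.0, -41.0]]
side 939 [-44.4   3.2] [120.3  94.1] 89.9
  vials [[-74.0, 7.0]]
union [-44.4   3. ] [120.9  94.1] 89.9
t 10.40 tool f(mm) [-193.9 -105.7] z 18.8 yaw_f 179.74 deg F [-0.5  0.6  1.1] open 0.046
a1.png
crop0.png
side0.png
side_1040.png
side_283.png
top0.png
top_1035.png
top_875.png
```

```bash
python3 -c "
import cv2
a=cv2.imread('pics/top_1035.png')[100:260,230:430];b=cv2.imread('pics/side_1040.png')[140:280,200:375]
cv2.imwrite('pics/fin.png',cv2.hconcat([cv2.resize(a,(400,320)),cv2.resize(b,(400,320))]))"
```

```text
(no output)
```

View pics/fin.png

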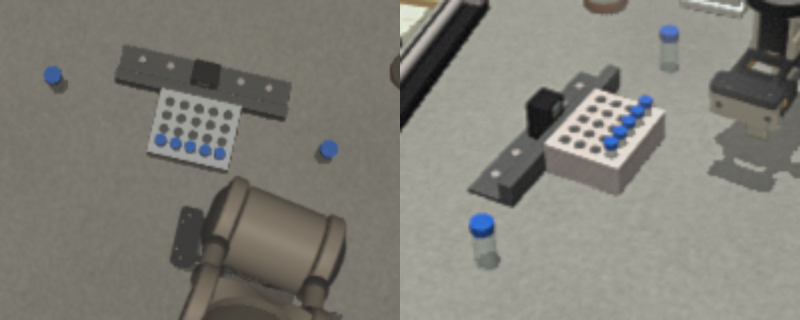

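Call:
{"op": "arm_command", "data": {"fingers": [0,0,0,0,0,0], "travel": [[0,0,-0.02],[0,0,-0.05],[0,0,-0.08],[0,0,-0.1],[0,0,-0.1],[0,0,-0.1]], "dr": [[0,0,0],[0,0,0],[0,0,0],[0,0,0],[0,0,0],[0,0,0]]}}

```text
time: 10.9
tool_pos: [0.4718, -0.1011, 0.1192]
tool_rot: [3.141, 0.004, 2.931]
contact_force: [-1.1, -0.2, -0.9]
opening: 0.046
grip_force: 0.0
```

The picture shows the block flush against the fence, its top edge at about (200,95) in the left panel, centred under the housing at (205,75). The vials face the robot and both bystander vials are still standing.

```bash
python3 -c "
from h import *
block2(); print(hand_in())"
```

```text
top 1273 [-44.7  -1.6] [ 89.5 111.4] 0.2
  vials [[-72.0, 38.0], [-73.0, 19.0], [-73.0, -2.0], [-73.0, -22.0], [-73.0, -41.0]]
side 935 [-45.1   3.4] [122.2  92.4] 90.0
  vials [[-74.0, 7.0]]
union [-45.1   3.4] [122.2  92.4] 90.0
the job is handed in; nothing more can be done
None
```

I handed the job in with the block flat against the larger fence, last measured (top camera) about 1.6 mm off centre and 0.2° from square, and the arm clear of it; the hand-in returned no verdict.

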